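Hang a tape-roll carrier in the bench rail

TASK

One of the two tape-roll carriers still stands on the bench. Pick it up, thread its white glide into the open end of the aluminium rail and slide it along until it snaps into the roller catch inside and comes up firm, then let go so that it hangs there by itself like the one already parked at the far end. Push gently: the catch is held by one small clamp screw and must not be rammed. Leave the tape roll, the label roll and the label bundle that lie about it where they are.

Things in the scene. Friction and masses are not known exactly. Their poses are not given: they have to be found in the camera images.
- carrier: Steel fork with a roll of clear tape, 92 high, stands on its foot; 0.15 kg. Origin: centre of the foot's underside. +x points from roll to glide, +y is the way it goes into the rail (y level, along the rail). Grip from above across the cheeks: 32 wide in y, x -18 to 43, z 24 to 78; good point (6, 0, 60). Roll reaches to x -43, z 92. Hung in the rail its foot is 50 above the bench.
- glide (a point): On the carrier: centre of its white nylon glide, at (59, 0, 42) in the carrier's frame. Block 12.5 deep (x), 30.5 high (z), y -30 to 26, ends tapered 2.5 mm; ahead of it a tongue, 7 high, ends at y 58 and carries an arrowhead 17 high that snaps between the catch's rollers. A neck 30 long (y), 8 high joins it to the fork through the slot. Slides freely: under 3 N until the rollers.
- rail: Fixed aluminium C-rail, 440 long, on two steel feet, turned up to 0.2 rad. Origin: on the bench under the channel's middle. +y runs from the open end (robot's right) to the black end cap; the slot, 14 high, looks to -x (the robot). Channel inside 14 deep (x), 32 high, its centre line 92 above the bench; rail top at 111. A second carrier is parked in it, fixed, at y 150.
- rail_mouth (a point): Centre of the channel's open end, at (0, -220, 92) in the rail's frame; the glide enters here along the rail's +y, with the carrier's axes parallel to the rail's.
- buffer (a joint): Sprung plunger (m pressed, 0 to 0.007) of the catch in the rail, clamped where a round screw head shows in the slot: a new place each time, plunger tip 180 to 250 mm in from the mouth, not measured: feel for it. The tongue needs 6 to 11 N to pass two sprung rollers, is then drawn in 5 to 9 mm and comes up hard; pushed with 15 N it is home. Let go, it stays caught and reads about 0.0037.
- spare_tape_1: Bystander: roll of brown tape lying flat, 91 across, 25 high, before the rail. Origin: centre of the underside.
- label_bundle_1: Bystander: banded bundle of labels, 48 x 72 x 17, before the rail. Origin: centre of the underside.
- label_roll: Bystander: roll of blank labels standing on its face, 68 across, 39 high, beyond the standing carrier. Origin: centre of the underside.

How it is judged:
On the way:
1. the carrier's glide block is inside the channel, entered from the open end (y of glide in the frame of rail between -0.19 and -0.09 m and x of glide in the frame of rail between -0.003 and 0.003 m and z of glide in the frame of rail between 0.088 and 0.096 m), for 0.1 s.
At the end, for the whole second after the job is handed in: The carrier hangs by itself in the rail, caught and at rest (under 10 mm/s), leaning less than 0.15 rad, its tongue past the rollers and holding the plunger pressed by at least 2.5 mm, its glide inside the channel (value of joint buffer above 0.0025 m and z of glide in the frame of rail between 0.087 and 0.096 m and horizontal distance between glide and rail below 0.16 m and angle between carrier's own z axis and vertical below 0.15 rad and linear speed of carrier below 0.01 m/s); the robot touches nothing.
It fails at once if the carrier is forced: it presses on the rail and what is in it with over 35 N in all (contact force between carrier and rail above 35 N).
It fails at once if a bystander (roll of brown tape, label bundle or label roll) is shifted by over 25 mm (distance of any of spare_tape_1, label_bundle_1, label_roll from where it was at the start of the episode above 0.025 m).
It also fails if it takes over 64 s, if anything falls off the work surface, if the arm or the gripper's body presses on something with over 40 N, if the wrist force passes 120 N, or if a joint passes its speed limit or range.

ROBOT

A 7-joint arm with a two-finger parallel gripper is mounted at the origin on the work surface; the furniture and walls round the work are solid. World frame = base frame: x ahead of the robot, y to its left, z up, the work surface at z = 0. Lengths are in m, angles in rad, forces in N, time in s.
With the tool pointing down it reaches from about 0.35 to 0.9 m from the base axis. Payload 8.1 kg.
Tool frame: the origin (TCP) lies midway between the tips of the shut fingers; the grasp point (between the pads) lies 19 mm behind it; z points along the fingers, y is the line along which they close (so a half turn about z gives the same grasp; the last joint's range is limited). The gripper opens to 92 mm and grips with 3 to 60 N. Pads are 19 mm wide; open, the fingers measure 130 mm over their backs; the gripper's body (75 mm by 190 mm) begins 47 mm behind the grasp point.
Start: joints at [-1.415, 0.434, 0.025, 1.573, -0.012, 1.134, -0.075], TCP at [0.16, 0.604, 0.227] pointing down, gripper open.
Joint ranges: [-2.62, 2.62], [-0.44, 2.09], [-1.27, 1.32], [0.08, 2.57], [-1.32, 4.46], [0.12, 2], [-2.74, 2.74]. Speed limits (rad/s): [2.22, 2.22, 3.01, 3.01, 3.14, 3.14, 3.14].

INTERFACE

Orientations are given as a rotation vector (axis times angle).
In Python, from cell import arm gives the robot as it stands.
- The arm moves only by the tool carry_out, never from a script. Its arguments are lists of equal length, an entry for each row: "claw": the finger opening in cm, from 0 to 9.18; "delta_pos": the shift along the tool's x, y, z in cm, a list of three; "angular": the turn, a rotation vector about the tool's x, y, z in rad, a list of three. In form: {"claw": [claw, ...], "delta_pos": [[dx, dy, dz], ...], "angular": [[ax, ay, az], ...]}. A call has 1 to 20 rows; each row shifts and turns the commanded pose from where the row before left it, along the tool's axes as they then stand; what a row does not reach is not made up. A row lasts 1/10 s, in which the tool goes at most 50 mm and 8.59 degrees, less where a joint would pass 70% of its speed; a pose out of reach is approached as far as the arm can. A call with a gripper value outside its range is refused whole. The fingers move at their own pace and stop on an object; "force" is the grip in N (left out, the last holds). Time passes only in rows, so rows that do not move let the fingers close. It gives the time, the measured TCP pose, the force, the opening and the grip force at its end, in the units of the state.
- arm.observe(): the state, without advancing time (a new reading comes with each control period).
- arm.get_image(name): name is "scene" or "top" or "wrist"; returns a dict with "frame" (400x640x3 uint8, red, green, blue), "mtx" (3x3 intrinsics, pixels), "T" (4x4, takes a point from camera to world coordinates). Camera axes: x right, y down, z forward; pixel columns grow to the right and rows downward; lengths in m; the calibration is good to about 2 mm. A picture is of the moment at which its call begins. There is no depth.
- arm.sign_off(): hands the job in; it is judged then, once.
Trained networks look in a picture, given as the dict that the camera call returned (one of the last four; its "shot" number tells which), for a name from the list of things; names that differ only in an ending like _2 or _b are one class to them, and where a whole thing is asked for, a point or a joint stands for the part that bears it (a point fixed in the world has none). Each returns a list of dicts, best first, with "conf" (0 to 1); they miss things now and then, are a little off and sometimes report something else, mostly with a low value. They report only what shows in the picture. A call takes as long as a camera call.
- arm.look_for(label, picture): "centre" ([column, row] as shares, 0 to 1, of the picture: columns of its width, rows of its height, amid what is visible of it).
- arm.trace(label, picture): "region" (400x640 bool, what is visible of it) and "centre" ([column, row] as shares, 0 to 1, of the picture: columns of its width, rows of its height, amid what is visible of it).
- arm.place_of(label, picture): "centre" ([column, row] as shares, 0 to 1, of the picture: columns of its width, rows of its height: a listed point, or the origin of a listed thing).
The state is a dict: "clock": time; "joints": joint angles; "dq": joint speeds; "joint_efforts": joint torques, N m; "position": TCP position; "ee_rot": TCP orientation; "force": force on the tool from outside, world axes, zero at the start; "ft_torque": the same for the moment, N m; "width": opening from 0.0 (shut) to 1.0 (fully open); "gripper_force": force on a finger pad.
Only numpy, scipy, OpenCV 4.12 (cv2) and the standard library are available. Lean on these libraries where they do the work, as an engineer would, in place of code of your own. Each camera call takes 0.05 s, during which the arm holds its last target. There are 200 camera calls.

## Working session

There is one attempt and no reset: what is moved stays moved. The work goes in short steps, Python scripts to look and compute and a tool call to move; the robot and the scene stay as the last step left them, time stands still between calls to the robot, and variables do not carry over. Pictures are saved under pics/ and viewed, at most 10 in all, crops included, and the job is handed in when it is done.

Besides the shell and the picture viewer there is one more tool, called after "Emit:" by a JSON object that holds its "method" and its "body", one argument or row to a line. carry_out: Moves the arm, as the interface text tells. Its arguments: {"type":"object","properties":{"claw":{"type":"array","items":{"type":"number"}},"delta_pos":{"type":"array","items":{"type":"array","items":{"type":"number"}}},"angular":{"type":"array","items":{"type":"array","items":{"type":"number"}}},"force":{"type":"number"}},"required":["claw","delta_pos","angular"]}

```bash
mkdir -p pics
cat > h.py <<'E'
import numpy as np, cv2
from cell import arm
from scipy.spatial.transform import Rotation as R
def ray(p,c):
    K,T=p["mtx"],p["T"]; d=np.linalg.inv(K)@np.array([c[0]*640,c[1]*400,1.]); d=T[:3,:3]@d
    return T[:3,3],d/np.linalg.norm(d)
def onz(p,c,z):
    o,d=ray(p,c); return o+d*(z-o[2])/d[2]
def tri(rs):
    A=sum(np.eye(3)-np.outer(d,d) for o,d in rs); b=sum((np.eye(3)-np.outer(d,d))@o for o,d in rs)
    x=np.linalg.solve(A,b); return x,[float(np.linalg.norm(np.cross(x-o,d))) for o,d in rs]
def proj(p,X):
    T=p["T"]; c=T[:3,:3].T@(np.asarray(X)-T[:3,3]); u=p["mtx"]@c; return u[:2]/u[2]
E
python3 - <<'E'
from h import *
np.set_printoptions(precision=4,suppress=True)
P={n:arm.get_image(n) for n in("scene","top","wrist")}
cv2.imwrite("pics/a.png",cv2.resize(np.vstack([P["scene"]["frame"],P["top"]["frame"]])[:,:,::-1],(640,800))[:, :]) 
for n in P: cv2.imwrite(f"pics/{n}0.png",P[n]["frame"][:,:,::-1])
for l in("carrier","glide","rail","rail_mouth","buffer","spare_tape_1","label_bundle_1","label_roll"):
    for n in P:
        for r in arm.place_of(l,P[n])[:3]:
            z={"glide":.042,"rail_mouth":.092}.get(l,0)
            print(l,n,np.round(r["conf"],2),np.array(r["centre"])*[640,400],onz(P[n],r["centre"],z))
s=arm.observe(); print(s["position"],s["ee_rot"],s["clock"],s["force"],s["width"])
for n in P: print(n,P[n]["T"][:3,3])
E
```

```text
carrier scene 0.64 [317.312 276.6  ] [ 0.4675 -0.3195  0.    ]
carrier top 0.9 [379.712 226.68 ] [ 0.4816 -0.3229  0.    ]
glide scene 0.95 [334.72 252.88] [ 0.5285 -0.3067  0.042 ]
glide top 0.74 [374.528 207.4  ] [ 0.5315 -0.3048  0.042 ]
rail scene 0.74 [280.896 181.48 ] [0.6013 0.1164 0.    ]
rail scene 0.46 [315.328 189.   ] [0.6792 0.0147 0.    ]
rail top 0.84 [227.392 187.92 ] [0.6012 0.1138 0.    ]
rail_mouth scene 0.66 [317.504 188.   ] [ 0.6126 -0.0957  0.092 ]
rail_mouth top 0.66 [302.72 183.6 ] [ 0.5922 -0.1064  0.092 ]Traceback (most recent call last):
  File "<stdin>", line 8, in <module>
ValueError: it knows: carrier, glide, label_bundle, label_roll, rail, rail_mouth, spare_tape
```

Run:
```python
from h import *
np.set_printoptions(precision=4,suppress=True)
P={n:arm.get_image(n) for n in("scene","top")}
Q={n:P[n]["frame"][:,:,::-1] for n in P}
cv2.imwrite("pics/b1.png",cv2.resize(Q["scene"][100:340,180:500],(800,600),interpolation=3))
cv2.imwrite("pics/b2.png",cv2.resize(Q["top"][110:290,150:450],(800,480),interpolation=3))
for l in("carrier","glide","rail","rail_mouth","spare_tape","label_bundle","label_roll"):
    best=[]
    for n in P:
        z={"glide":.042,"rail_mouth":.092}.get(l,0)
        for r in arm.place_of(l,P[n])[:2]:
            print(l,n,np.round(r["conf"],2),np.array(r["centre"])*[640,400],onz(P[n],r["centre"],z))
        rr=arm.place_of(l,P[n])
        if rr: best.append(ray(P[n],rr[0]["centre"]))
    if len(best)==2: print("   tri",tri(best))
s=arm.observe(); print(s["position"],s["ee_rot"],s["clock"],s["force"],s["width"])
for n in P: print(n,P[n]["T"][:3,3])
```

```text
carrier scene 0.75 [318.016 276.4  ] [ 0.4694 -0.3199  0.    ]
carrier top 0.63 [379.392 223.72 ] [ 0.4901 -0.3223  0.    ]
   tri (array([ 0.4818, -0.3187, -0.0056]), [0.009769065036390972, 0.009769065036391068])
glide scene 0.69 [333.504 255.8  ] [ 0.5197 -0.3137  0.042 ]
glide top 0.72 [376.768 206.88 ] [ 0.5328 -0.3111  0.042 ]
   tri (array([ 0.5293, -0.3096,  0.0348]), [0.00513133316663166, 0.005131333166631943])
rail scene 0.84 [283.392 183.08 ] [0.6039 0.103  0.    ]
rail top 0.75 [226.112 188.   ] [0.601  0.1174 0.    ]
   tri (array([ 0.6069,  0.1177, -0.0101]), [0.0042628262580380666, 0.004262826258038294])
rail_mouth scene 0.76 [315.392 188.8  ] [ 0.6049 -0.0959  0.092 ]
rail_mouth top 0.57 [304.128 180.2  ] [ 0.6015 -0.1103  0.092 ]
   tri (array([ 0.5976, -0.1098,  0.1031]), [0.0017445940482814556, 0.0017445940482815833])
spare_tape scene 0.98 [262.272 223.48 ] [ 0.4429 -0.056   0.    ]
spare_tape top 0.7 [288.32 239.92] [ 0.448  -0.0613  0.    ]
   tri (array([ 0.4447, -0.0603,  0.0029]), [0.003319226301349772, 0.003319226301349742])
label_bundle scene 0.63 [238.912 199.8  ] [0.4322 0.0918 0.    ]
label_bundle top 0.6 [238.272 250.2  ] [0.4213 0.0804 0.    ]
label_bundle top 0.3 [380.672 225.48 ] [ 0.485  -0.3258  0.    ]
   tri (array([0.4236, 0.0774, 0.0117]), [0.0032480423520628385, 0.003248042352062881])
label_roll scene 0.83 [408.192 275.12 ] [ 0.6698 -0.4391  0.    ]
label_roll scene 0.36 [237.824 197.68 ] [0.434  0.1045 0.    ]
label_roll top 0.68 [413.504 161.68 ] [ 0.6712 -0.4291  0.    ]
   tri (array([ 0.6755, -0.4326, -0.01  ]), [0.0021922789504461348, 0.0021922789504462943])
[0.16   0.6042 0.2267] [0.4055 3.1153 0.0001] 2.25 [ 0.1242  0.6136 -0.2087] 0.9993654808803086
scene [ 0.0977 -0.8486  0.7129]
top [ 0.3382 -0.141   1.3586]
```

View pics/b1.png

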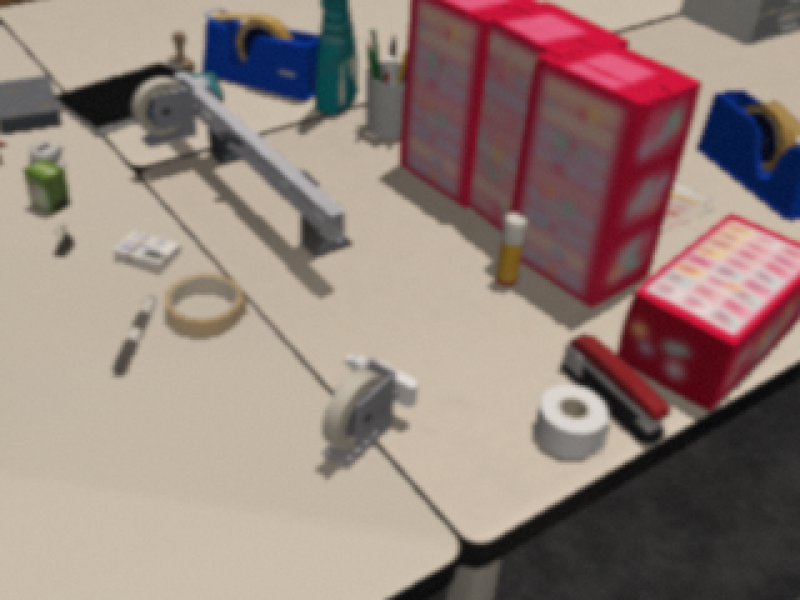

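View pics/b2.png

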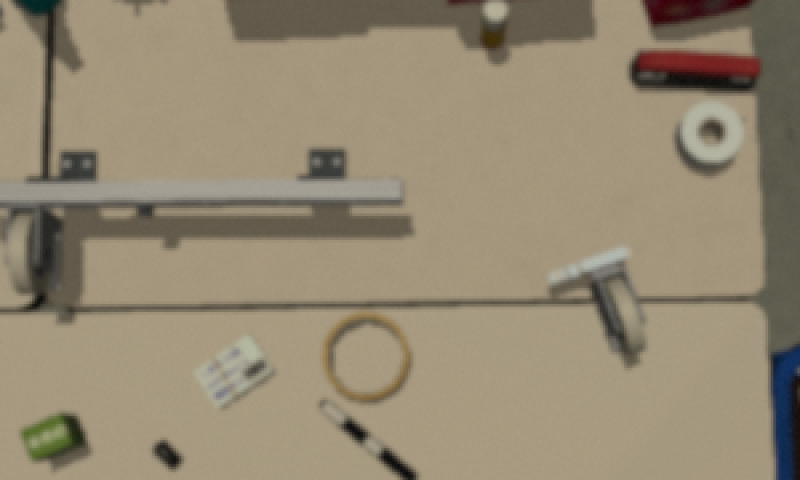

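The scene picture shows the carrier at crop (370,405), with its glide at (395,375). The label roll is beyond it at (570,420), and the rail runs from its mouth at (340,225) to the parked carrier at (160,100). In the top picture the rail mouth is at crop (402,190) and the screw head at about (146,210). The standing carrier's glide spans (550,278) to (628,252), a yaw of about +0.3.

Emit:
{"method": "carry_out", "body": {
  "claw": [9.18,9.18,9.18,9.18,9.18,9.18,9.18,9.18,9.18,9.18],
  "delta_pos": [
    [-3.3,-2.3,0],
    [-3.3,-2.3,0],
    [-3.3,-2.3,0],
    [-3.3,-2.3,0],
    [-3.3,-2.3,0],
    [-3.3,-2.3,0],
    [-3.3,-2.3,0],
    [-3.3,-2.3,0],
    [-3.3,-2.3,0],
    [-3.3,-2.3,0]
  ],
  "angular": [
    [0,0,0],
    [0,0,0],
    [0,0,0],
    [0,0,0],
    [0,0,0],
    [0,0,0],
    [0,0,0],
    [0,0,0],
    [0,0,0],
    [0,0,0]
  ]
}}

```text
clock: 3.25
position: [0.421, 0.2961, 0.227]
ee_rot: [0.405, 3.115, 0.001]
force: [-0.2, 0.4, 0.4]
width: 0.999
gripper_force: 0.0
```

Emit:
{"method": "carry_out", "body": {
  "claw": [9.18,9.18,9.18,9.18,9.18,9.18,9.18,9.18,9.18,9.18,9.18,9.18,9.18,9.18,9.18,9.18,9.18,9.18,9.18,9.18],
  "delta_pos": [
    [-1.28,-3.8,-0.4],
    [-1.28,-3.8,-0.4],
    [-1.28,-3.8,-0.4],
    [-1.28,-3.8,-0.4],
    [-1.28,-3.8,-0.4],
    [-1.28,-3.8,-0.4],
    [-1.28,-3.8,-0.4],
    [-1.28,-3.8,-0.4],
    [-1.28,-3.8,-0.4],
    [-1.28,-3.8,-0.4],
    [-1.28,-3.8,-0.4],
    [-1.28,-3.8,-0.4],
    [-1.28,-3.8,-0.4],
    [-1.28,-3.8,-0.4],
    [-1.28,-3.8,-0.4],
    [0,0,0],
    [0,0,0],
    [0,0,0],
    [0,0,0],
    [0,0,0]
  ],
  "angular": [
    [0,0,0],
    [0,0,0],
    [0,0,0],
    [0,0,0],
    [0,0,0],
    [0,0,0],
    [0,0,0],
    [0,0,0],
    [0,0,0],
    [0,0,0],
    [0,0,0],
    [0,0,0],
    [0,0,0],
    [0,0,0],
    [0,0,0],
    [0,0,-0.14],
    [0,0,-0.14],
    [0,0,-0.14],
    [0,0,-0.14],
    [0,0,0]
  ]
}}

```text
clock: 5.25
position: [0.4597, -0.3029, 0.2868]
ee_rot: [-0.475, 3.105, 0.0]
force: [0.5, -0.0, 1.1]
width: 1.001
gripper_force: 0.0
```

Run:
```python
from h import *
np.set_printoptions(precision=4,suppress=True)
s=arm.observe(); print(s["position"],R.from_rotvec(s["ee_rot"]).as_matrix(),s["clock"],s["joints"],s["force"])
p=arm.get_image("wrist"); cv2.imwrite("pics/c.png",p["frame"][:,:,::-1]); print(p["T"],p["mtx"])
for l in("carrier","glide","rail_mouth","label_roll"):
    z={"glide":.042,"rail_mouth":.092}.get(l,0)
    for r in arm.place_of(l,p)[:2]: print(l,np.round(r["conf"],2),np.array(r["centre"])*[640,400],onz(p,r["centre"],z))
```

```text
[ 0.4597 -0.3029  0.2868] [[-0.9544 -0.2987  0.0003]
 [-0.2987  0.9544  0.0001]
 [-0.0003  0.     -1.    ]] 5.25 [ 0.1014  0.2768  0.5004  1.6968 -0.1412  1.2037  2.5107] [ 0.492  -0.0196  1.0637]
[[-0.2978  0.9223  0.2464  0.3931]
 [ 0.9546  0.2877  0.077  -0.3231]
 [ 0.0001  0.2581 -0.9661  0.4447]
 [ 0.      0.      0.      1.    ]] [[277.2425   0.     324.3326]
 [  0.     277.2425 199.4864]
 [  0.       0.       1.    ]]
carrier 0.93 [307.712 174.92 ] [ 0.4751 -0.3257  0.    ]
glide 0.58 [310.72 214.68] [ 0.5248 -0.3037  0.042 ]
rail_mouth 0.7 [547.392 218.   ] [ 0.4185 -0.0018  0.092 ]
```

View pics/c.png

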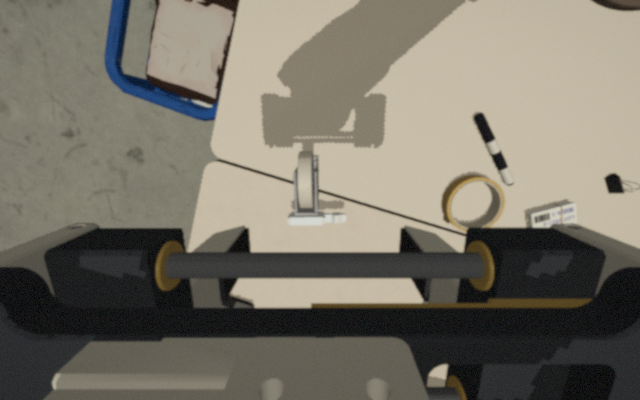

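The wrist picture shows the carrier nearly upright and square to the tool, with the roll at (306,180) and the glide from (289,219) to (346,217). I'll move closer and centre it.

Emit:
{"method": "carry_out", "body": {
  "claw": [9.18,9.18,9.18,9.18],
  "delta_pos": [
    [-2,-0.7,2.7],
    [-2,-0.7,2.7],
    [-2,-0.6,2.6],
    [0,0,0]
  ],
  "angular": [
    [0,0,0],
    [0,0,0],
    [0,0,0],
    [0,0,0]
  ]
}}

```text
clock: 5.9
position: [0.524, -0.3017, 0.2028]
ee_rot: [0.473, -3.102, -0.005]
force: [-0.7, 0.5, 0.3]
width: 0.999
gripper_force: 0.0
```

Run:
```python
from h import *
np.set_printoptions(precision=4,suppress=True)
s=arm.observe(); print(s["position"],s["clock"])
p=arm.get_image("wrist"); np.savez("w1.npz",**{k:p[k] for k in("frame","mtx","T")})
cv2.imwrite("pics/d.png",cv2.resize(p["frame"][40:240,190:456,::-1],(798,600),interpolation=cv2.INTER_CUBIC)); print(p["T"])
for l in("carrier","glide"):
    z={"glide":.042}.get(l,0)
    for r in arm.place_of(l,p)[:2]: print(l,np.round(r["conf"],2),np.array(r["centre"])*[640,400],onz(p,r["centre"],z))
```

```text
[ 0.524  -0.3017  0.2028] 5.9
[[-0.2971  0.9238  0.2416  0.4581]
 [ 0.9548  0.2864  0.079  -0.3222]
 [ 0.0038  0.2542 -0.9672  0.3609]
 [ 0.      0.      0.      1.    ]]
carrier 0.97 [319.296 138.   ] [ 0.4729 -0.3229  0.    ]
glide 0.89 [320.384 190.32 ] [ 0.5284 -0.3039  0.042 ]
```

View pics/d.png

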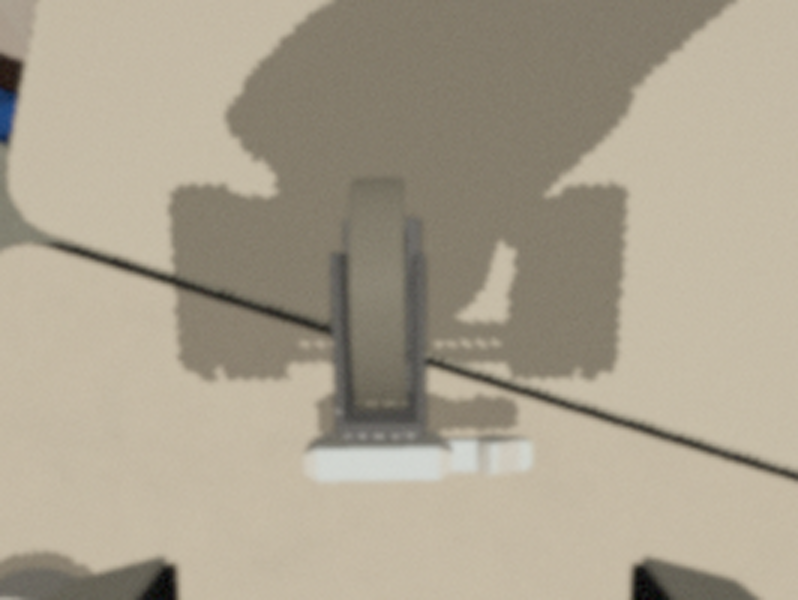

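The close view shows the block of the glide at crop (310–445, 445–482) and the tongue out to (533,455). The cheeks run from (332,255) to (425,420), level with the image to within a pixel or so. Next I'll fit the yaw and position from the edges.

Run:
```python
from h import *
np.set_printoptions(precision=4,suppress=True)
d=np.load("w1.npz"); p=dict(d); f=p["frame"].astype(float); b=f[:,:,2]  # blue: white vs beige
b=cv2.GaussianBlur(b,(3,3),0.6)
pts=[]
for c in range(299,335):
    g=-np.diff(b[193:208,c]); i=np.arange(193,207)+.5+.0; w=np.clip(g,0,None); k=w.argmax(); sl=slice(max(0,k-2),k+3)
    pts.append([c,(w[sl]*i[sl]).sum()/w[sl].sum()])
pts=np.array(pts); m=np.polyfit(pts[:,0],pts[:,1],1); print("edge",m,np.std(pts[:,1]-np.polyval(m,pts[:,0])))
A,B=[onz(p,[(c+.5)/640,(np.polyval(m,c)+.5)/400],.057) for c in(299,334)]
v=B-A; yaw=np.arctan2(-v[0],v[1]); print("yaw",yaw,A,B)
# block y-extent at rows 192-197, and tip of tongue
for r in(190,192,194,196): 
    print(r,np.round(b[r,286:378:1]).astype(int))
# cheek outer edges
for r in (130,140,150,160,170): print(r,np.round(f[r,295:337].mean(1)).astype(int))
# model reprojection: origin hypotheses
x=np.array([np.cos(yaw),np.sin(yaw),0]); y=np.array([-x[1],x[0],0])
# x from edge: far top edge at x=.06525,z=.057
xo=np.mean([A@x,B@x])-.06525
print("x-coordinate along axis",xo)
```

```text
edge [ -0.0138 204.1662] 0.11222765748714594
yaw 0.3149597954795863 [ 0.5435 -0.3239  0.057 ] [ 0.5312 -0.2862  0.057 ]
190 [163 163 164 164 162 157 156 161 172 181 188 190 190 191 191 191 191 191
 192 192 193 195 195 194 194 195 195 195 195 195 195 195 195 195 195 195
 196 196 197 198 199 199 199 200 199 199 199 200 199 196 188 180 174 173
 183 198 206 208 208 207 207 203 192 176 167 170 178 191 200 201 196 191
 189 189 190 191 193 198 203 203 196 183 171 164 163 163 163 164 165 165
 165 165]
192 [164 164 166 166 170 177 184 189 194 200 205 207 207 207 207 208 208 208
 208 208 207 207 208 208 208 208 208 208 208 208 208 209 208 208 208 208
 209 209 208 209 208 208 209 209 209 208 209 208 207 205 200 195 192 193
 198 203 206 207 208 208 207 204 194 180 172 173 179 191 199 199 195 191
 190 189 190 190 194 198 202 203 197 185 171 165 163 163 162 163 164 164
 165 166]
194 [165 166 165 167 172 180 187 191 194 200 205 208 208 208 208 209 208 209
 208 208 208 207 207 208 208 208 208 208 208 209 208 208 208 208 208 208
 209 208 209 208 208 208 209 209 209 209 208 208 208 205 200 195 192 195
[... 759 characters left out ...]
9 102 117 124 124 127 127 127
 124 124 123 126 126 127 127 124 125 127 122 111  96  93  87  88  95  99
 100 108 119 123 122 121]
150 [ 91  79  69  64  58  73  87  96  91  75  75  92 108 121 120 119 119 119
 121 123 122 120 119 122 119 119 120 119 118 111  98  95  86  86  95 100
 105 111 119 122 122 122]
160 [151 156 152 149 141 127 104  98  95  84  72  79  92 106 111 111 115 114
 114 112 113 113 112 113 115 115 110 114 110 104  94  91  84  86  94  94
  83  67  56  67  82  84]
170 [182 183 182 177 173 159 134 111  97  89  72  68  72  88  95 100 101  98
  99 101 102 104  99  97  99  97  99 100  97  96  90  84  81  81  92  98
 115 141 162 170 174 177]
x-coordinate along axis 0.35116780513166224
```

Run:
```python
from h import *
np.set_printoptions(precision=4,suppress=True)
p=dict(np.load("w1.npz")); yaw=.315; x=np.array([np.cos(yaw),np.sin(yaw),0]); y=np.array([-x[1],x[0],0])
for c,r,z,yy in((291,195,.0545,-.030),(338.5,195,.0545,.026),(367.5,193,.042,.058),(300,140,.076,-.016),(332.3,140,.076,.016)):
    X=onz(p,[(c+.5)/640,(r+.5)/400],z); print(c,X,"y0",X@y-yy,"x",X@x)
for y0 in(-.4575,-.455,-.4525):print((x*.3512+y*y0))
s=arm.observe(); M=R.from_rotvec(s["ee_rot"]).as_matrix(); print(s["position"],M)
for P in ([.059,0,.042],[.059,-.030,.057],[.059,.026,.057],[.059,.058,.042]):
    pass
```

```text
291 [ 0.5412 -0.3343  0.0545] y0 -0.4554926524599656 x 0.4110118729478035
338.5 [ 0.5252 -0.2826  0.0545] y0 -0.45743377305170485 x 0.41178435629540666
367.5 [ 0.5154 -0.249   0.042 ] y0 -0.4544236054757328 x 0.4129402846727948
300 [ 0.4778 -0.3401  0.076 ] y0 -0.45535761137938474 x 0.3488926092652114
332.3 [ 0.4681 -0.309   0.076 ] y0 -0.45486253441576063 x 0.34933225566890225
[ 0.4757 -0.3262  0.    ]
[ 0.4749 -0.3238  0.    ]
[ 0.4741 -0.3214  0.    ]
[ 0.5226 -0.3046  0.2073] [[-0.9554 -0.2953 -0.0002]
 [-0.2953  0.9554 -0.0006]
 [ 0.0004 -0.0005 -1.    ]]
```

Emit:
{"method": "carry_out", "body": {
  "claw": [9.18,9.18,9.18,9.18,9.18,9.18,9.18,9.18,9.18,9.18,9.18],
  "delta_pos": [
    [1.5,-0.1,0],
    [1.5,-0.1,1],
    [1.5,-0.2,2],
    [0,0,2.5],
    [0,0,2.5],
    [0,0,2.5],
    [0,0,2.2],
    [0,0,1.8],
    [0,0,1.3],
    [0,0,0.8],
    [0,0,0]
  ],
  "angular": [
    [0,0,-0.015],
    [0,0,0],
    [0,0,0],
    [0,0,0],
    [0,0,0],
    [0,0,0],
    [0,0,0],
    [0,0,0],
    [0,0,0],
    [0,0,0],
    [0,0,0]
  ]
}}

```text
clock: 7.15
position: [0.4807, -0.3219, 0.0407]
ee_rot: [0.494, -3.102, -0.0]
force: [-0.8, -0.1, -0.4]
width: 1.002
gripper_force: 0.0
```

Emit:
{"method": "carry_out", "body": {
  "claw": [7.5,6,5,4,3,2,2,2,2],
  "delta_pos": [
    [0,0,0],
    [0,0,0],
    [0,0,0],
    [0,0,0],
    [0,0,0],
    [0,0,0],
    [0,0,0],
    [0,0,0],
    [0,0,0]
  ],
  "angular": [
    [0,0,0],
    [0,0,0],
    [0,0,0],
    [0,0,0],
    [0,0,0],
    [0,0,0],
    [0,0,0],
    [0,0,0],
    [0,0,0]
  ],
  "force": 50
}}

```text
clock: 8.05
position: [0.4815, -0.3218, 0.0407]
ee_rot: [-0.494, 3.102, -0.0]
force: [-0.5, -0.4, 0.3]
width: 0.347
gripper_force: 50.0
```

Emit:
{"method": "carry_out", "body": {
  "claw": [2,2,2,2,2,2,2,2,2,2,2,2,2,2],
  "delta_pos": [
    [0,0,-0.8],
    [0,0,-1.7],
    [0,0,-2.5],
    [0,0,-2.5],
    [0,0,-2.5],
    [-1,0.5,-2.5],
    [-1.5,0.8,-2.5],
    [-1.5,0.8,-2.5],
    [-1.5,0.8,-2.5],
    [-1.5,0.8,-2.5],
    [-1.5,0.8,-1.5],
    [-1.5,0.6,0],
    [0,0,0],
    [0,0,0]
  ],
  "angular": [
    [0,0,0],
    [0,0,0],
    [0,0,0],
    [0,0,0],
    [0,0,0],
    [0,0,0],
    [0,0,0],
    [0,0,0],
    [0,0,0],
    [0,0,0.1],
    [0,0,0.1],
    [0,0,0.1],
    [0,0,0.015],
    [0,0,0]
  ]
}}

```text
clock: 9.45
position: [0.5628, -0.246, 0.2804]
ee_rot: [0.005, -3.14, 0.0]
force: [-0.2, 0.5, -1.8]
width: 0.346
gripper_force: 50.0
```

Run:
```python
from h import *
np.set_printoptions(precision=4,suppress=True)
s=arm.observe(); print(s["position"],s["ee_rot"],s["clock"],s["width"],s["force"],s["joints"])
p=arm.get_image("wrist"); np.savez("w2.npz",**{k:p[k] for k in("frame","mtx","T")})
cv2.imwrite("pics/e.png",p["frame"][:,:,::-1]); print(p["T"])
for l in("rail_mouth","rail","glide"):
    z={"glide":.042,"rail_mouth":.092}.get(l,0)
    for r in arm.place_of(l,p)[:2]: print(l,np.round(r["conf"],2),np.array(r["centre"])*[640,400],onz(p,r["centre"],z))
```

```text
[ 0.5628 -0.246   0.2804] [ 0.005  -3.1401  0.    ] 9.45 0.34591948069300305 [-0.1775  0.4863 -1.8107] [-0.0324  0.4026  0.5214  1.5512 -0.2068  1.2446  2.0951]
[[-0.0022  0.9666  0.2563  0.4932]
 [ 1.      0.0021  0.0007 -0.2458]
 [ 0.0001  0.2563 -0.9666  0.4384]
 [ 0.      0.      0.      1.    ]]
rail_mouth 0.78 [436.672 210.   ] [ 0.599  -0.0988  0.092 ]
rail_mouth 0.66 [323.2 212. ] [ 0.602 -0.247  0.092]
rail 0.67 [548.672 194.   ] [0.5994 0.1196 0.    ]
rail 0.32 [214.016 233.8  ] [ 0.6699 -0.4319  0.    ]
```

View pics/e.png

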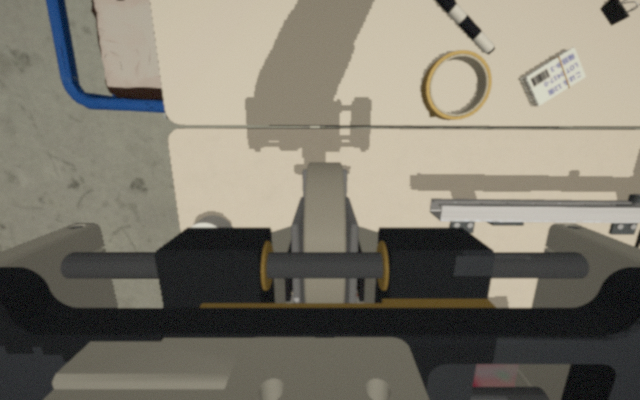

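The wrist picture shows the rail with its mouth end at about column 431, rows 198–221. It runs right, nearly level, to (640,200).

Emit:
{"method": "carry_out", "body": {
  "claw": [2,2,2,2],
  "delta_pos": [
    [-2.5,0,0],
    [-2.5,0,0],
    [0,0,0],
    [0,0,0]
  ],
  "angular": [
    [0,0,0],
    [0,0,0],
    [0,0,0],
    [0,0,0]
  ]
}}

```text
clock: 10.05
position: [0.613, -0.2464, 0.2802]
ee_rot: [0.002, -3.14, 0.0]
force: [0.4, -0.3, -2.7]
width: 0.346
gripper_force: 50.0
```

Run:
```python
from h import *
np.set_printoptions(precision=4,suppress=True)
s=arm.observe(); print(s["position"],s["ee_rot"],s["clock"])
p=arm.get_image("wrist"); np.savez("w3.npz",**{k:p[k] for k in("frame","mtx","T")})
a=np.load("w2.npz")["frame"][180:240,420:640]; b=p["frame"][120:230,420:640]
cv2.imwrite("pics/f.png",cv2.resize(np.vstack([a,b])[:,:,::-1],None,fx=3.5,fy=3.5,interpolation=cv2.INTER_CUBIC)); print(p["T"])
for l in("rail_mouth","rail"):
    z={"rail_mouth":.092}.get(l,0)
    for r in arm.place_of(l,p)[:2]: print(l,np.round(r["conf"],2),np.array(r["centre"])*[640,400],onz(p,r["centre"],z))
```

```text
[ 0.613  -0.2464  0.2802] [ 0.0019 -3.1404  0.0002] 10.05
[[-0.0002  0.9665  0.2565  0.5434]
 [ 1.      0.0002  0.0001 -0.2461]
 [ 0.0001  0.2565 -0.9665  0.4382]
 [ 0.      0.      0.      1.    ]]
rail_mouth 0.83 [439.232 169.6  ] [ 0.5964 -0.1018  0.092 ]
rail 0.94 [555.392 163.6  ] [ 0.6009  0.1192 -0.    ]
rail 0.22 [212.8  204.08] [ 0.6675 -0.4293  0.    ]
```

View pics/f.png

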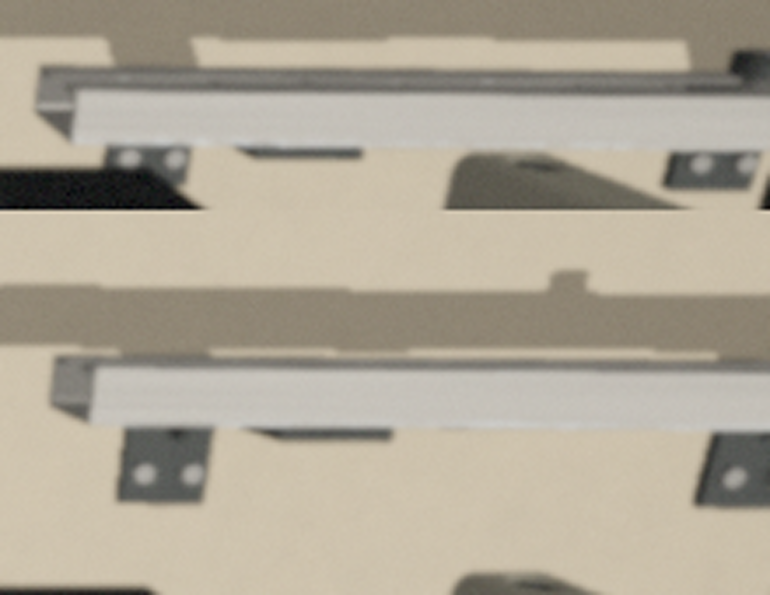

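The rail's top face is clear in both views. In the lower crop it starts at (93,367)–(90,424) and slopes slightly downward to the right, at (770,373)–(770,431). Next I'll fit both edges in both views.

Run:
```python
from h import *
np.set_printoptions(precision=4,suppress=True)
L={}
def fit(fn,lo,hi,sgn,cols,g0):
    p=dict(np.load(fn)); g=cv2.GaussianBlur(p["frame"].astype(float).mean(2) if g0 is None else p["frame"][:,:,g0].astype(float),(3,3),.6)
    pts=[]
    for c in cols:
        r0=int(lo(c)); d=sgn*np.diff(g[r0:r0+hi+1,c]); k=d.argmax(); sl=slice(max(0,k-1),k+2); i=r0+np.arange(hi)+.5; w=np.clip(d[sl],0,None)
        pts.append([c,(w*i[sl]).sum()/w.sum()])
    pts=np.array(pts)
    for _ in range(3):
        m=np.polyfit(pts[:,0],pts[:,1],1); e=pts[:,1]-np.polyval(m,pts[:,0]); pts=pts[abs(e)<max(.3,2*e.std())]
    c1,c2=cols[0],cols[-1]
    return p,m,[(np.array([c+.5,np.polyval(m,c)+.5])/[640,400]) for c in(c1,c2)],e.std(),len(pts)
N={}
for fn,a,b in(("w2.npz",202,218.5),("w3.npz",162,179)):
    for nm,base,sgn in(("near",a,1),("far",b,-1)):
        ch=None if nm=="near" else 2
        p,m,q,e,n=fit(fn,lambda c:base+(c-447)*.009,7,sgn,range(450,620),ch)
        if nm=="far": 
            p,m,q,e,n=fit(fn,lambda c:base+(c-447)*.009,7,-1,range(450,620),0)
        o,d1=ray(p,q[0]); _,d2=ray(p,q[1]); nn=np.cross(d1,d2); nn/=np.linalg.norm(nn); N[fn,nm]=(nn,nn@o)
        A,B=onz(p,q[0],.111),onz(p,q[1],.111); v=B-A
        print(fn,nm,m,e,n,"yaw",np.arctan2(-v[0],v[1]),"x at y=-.1:",A[0]+v[0]*(-.1-A[1])/v[1],A,B)
for nm in("near","far"):
    (n1,b1),(n2,b2)=N["w2.npz",nm],N["w3.npz",nm]
    d=np.cross(n1,n2); d/=np.linalg.norm(d); d*=np.sign(d[1])
    X=np.linalg.solve([n1,n2,[0,1,0]],[b1,b2,-.1]); print(nm,"two-view line pt",X,"dir",d)
# mouth end columns on mid top face
for fn,r in(("w2.npz",214),("w3.npz",172)):
    p=dict(np.load(fn)); g=p["frame"].astype(float).mean(2)[r-2:r+3].mean(0); d=np.diff(g[430:455]); k=d.argmax(); w=np.clip(d[k-1:k+2],0,None); c=430+.5+((np.arange(k-1,k+2))*w).sum()/w.sum()
    print(fn,"mouth",c,onz(p,[(c+.5)/640,(r+.5)/400],.111))
```

```text
w2.npz near [  0.0089 201.5362] 0.10851263431005692 161 yaw -0.0070310175045274065 x at y=-.1: 0.5879774867611541 [ 0.588  -0.0904  0.111 ] [0.5895 0.1179 0.111 ]<stdin>:9: RuntimeWarning: invalid value encountered in scalar divide
Traceback (most recent call last):
TypeError: expected non-empty vector for x
```

Run:
```python
from h import *
np.set_printoptions(precision=4,suppress=True)
N={}
for fn,a,b in(("w2.npz",202,217),("w3.npz",162,178)):
    p=dict(np.load(fn)); F=p["frame"].astype(float)
    for nm,base in(("near",a),("far",b)):
        g=cv2.GaussianBlur(F.mean(2) if nm=="near" else F[:,:,2]-F[:,:,0],(3,3),.6); pts=[]
        for c in range(450,630):
            r0=int(base+(c-447)*.009); d=np.diff(g[r0:r0+8,c])*(1 if nm=="near" else -1); k=d.argmax(); sl=slice(max(0,k-1),k+2); w=np.clip(d[sl],1e-6,None)
            if d[k]>4: pts.append([c,(w*(r0+np.arange(7)+.5)[sl]).sum()/w.sum()])
        pts=np.array(pts)
        m=np.array([.009,np.median(pts[:,1]-.009*pts[:,0])])
        for t in(1.5,.8,.5,.5):
            e=pts[:,1]-np.polyval(m,pts[:,0]); k=abs(e)<t; m=np.polyfit(*pts[k].T,1)
        q=[np.array([c+.5,np.polyval(m,c)+.5])/[640,400] for c in(450,630)]
        o,d1=ray(p,q[0]); _,d2=ray(p,q[1]); nn=np.cross(d1,d2); nn/=np.linalg.norm(nn); N[fn,nm]=(nn,nn@o)
        A,B=onz(p,q[0],.111),onz(p,q[1],.111); v=B-A
        print(fn,nm,m,e[k].std(),k.sum(),"yaw",np.arctan2(-v[0],v[1]),"x at y=-.1:",A[0]+v[0]*(-.1-A[1])/v[1],"at .11",A[0]+v[0]*(.11-A[1])/v[1])
for nm in("near","far"):
    (n1,b1),(n2,b2)=N["w2.npz",nm],N["w3.npz",nm]
    X=np.linalg.solve([n1,n2,[0,1,0]],[b1,b2,-.05]); print(nm,"two-view pt",X)
for fn,r in(("w2.npz",214),("w3.npz",172)):
    p=dict(np.load(fn)); g=p["frame"].astype(float).mean(2)[r-2:r+3].mean(0); d=np.diff(g[430:455]); k=d.argmax(); w=np.clip(d[k-1:k+2],0,None); c=430+.5+((np.arange(k-1,k+2))*w).sum()/w.sum()
    print(fn,"mouth",c,onz(p,[(c+.5)/640,(r+.5)/400],.111))
```

```text
w2.npz near [  0.0079 202.067 ] 0.14973457944377638 179 yaw -0.005964828990439094 x at y=-.1: 0.5880755790416458 at .11 0.5893282079855122
w2.npz far [  0.0078 217.6148] 0.19376449059309095 103 yaw -0.006037859270527768 x at y=-.1: 0.6082270340588566 at .11 0.609494999913918
w3.npz near [  0.0077 161.149 ] 0.158513492436577 180 yaw -0.007442765121798667 x at y=-.1: 0.5881292057596733 at .11 0.5896922152961999
w3.npz far [  0.0072 178.1726] 0.16443670532079135 104 yaw -0.007072167423651353 x at y=-.1: 0.6083232317698374 at .11 0.6098084116895847
near two-view pt [ 0.5886 -0.05    0.1102]
far two-view pt [ 0.6089 -0.05    0.11  ]
w2.npz mouth 440.4909836065574 [ 0.599  -0.1009  0.111 ]
w3.npz mouth 446.35714285714283 [ 0.597  -0.1003  0.111 ]
```

Emit:
{"method": "carry_out", "body": {
  "claw": [2,2,2,2,2,2,2,2,2,2,2,2,2,2],
  "delta_pos": [
    [1.7,0,0],
    [1.7,0,0],
    [1.7,0,0.5],
    [1.68,0,1.5],
    [0,0,2.5],
    [0,0,2.5],
    [0,0,2.5],
    [0,0,2.5],
    [0,0,2.5],
    [0,0,2],
    [0,0,1.5],
    [0,0,0.95],
    [0,0,0],
    [0,0,0]
  ],
  "angular": [
    [0,0,0.008],
    [0,0,0],
    [0,0,0],
    [0,0,0],
    [0,0,0],
    [0,0,0],
    [0,0,0],
    [0,0,0],
    [0,0,0],
    [0,0,0],
    [0,0,0],
    [0,0,0],
    [0,0,0],
    [0,0,0]
  ]
}}

```text
clock: 11.6
position: [0.5461, -0.2459, 0.0919]
ee_rot: [0.011, 3.141, -0.0]
force: [-0.2, 0.6, -1.6]
width: 0.346
gripper_force: 50.0
```

Run:
```python
from h import *
np.set_printoptions(precision=4,suppress=True)
s=arm.observe(); print(s["position"],R.from_rotvec(s["ee_rot"]).as_matrix(),s["clock"],s["force"],s["ft_torque"])
p={n:arm.get_image(n) for n in("scene","top","wrist")}
for n in p: 
    for r in arm.place_of("glide",p[n])[:2]: print(n,r["conf"],onz(p[n],r["centre"],.092))
a=cv2.resize(p["scene"]["frame"][150:260,260:400],(760,597),interpolation=cv2.INTER_CUBIC)
b=cv2.resize(p["top"]["frame"][150:230,270:375],(788,600),interpolation=cv2.INTER_CUBIC)
cv2.imwrite("pics/g.png",cv2.resize(np.hstack([a[:597],b[:597]])[:,:,::-1],(800,310))); np.savez("sc.npz",fs=p["scene"]["frame"],ft=p["top"]["frame"])
```

```text
[ 0.5461 -0.2459  0.0919] [[-1.      0.007   0.0008]
 [ 0.007   1.     -0.0003]
 [-0.0008 -0.0003 -1.    ]] 11.6 [-0.1987  0.5838 -1.6145] [-0.0108  0.0332  0.0226]
scene 0.76 [ 0.5963 -0.238   0.092 ]
```

View pics/g.png

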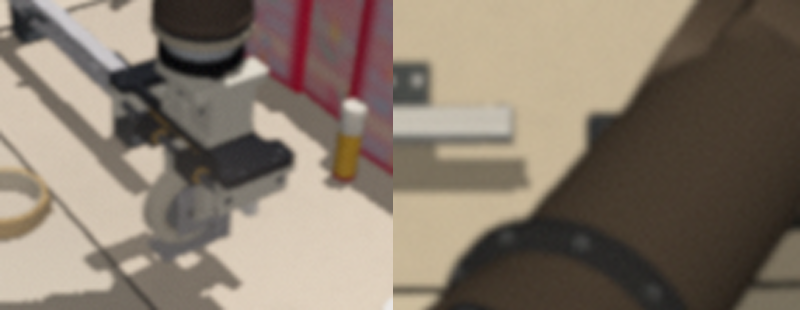

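The pictures show the carrier hanging in the gripper just short of the mouth, with the arm hiding the glide. I'll advance the tongue in along the tool's y and watch the force.

Emit:
{"method": "carry_out", "body": {
  "claw": [2,2,2,2,2,2,2,2],
  "delta_pos": [
    [0.05,0.8,0.1],
    [0,2,0],
    [0,2,0],
    [0,2,0],
    [0,1.5,0],
    [0,1,0],
    [0,0.5,0],
    [0,0,0]
  ],
  "angular": [
    [0,0,0],
    [0,0,0],
    [0,0,0],
    [0,0,0],
    [0,0,0],
    [0,0,0],
    [0,0,0],
    [0,0,0]
  ]
}}

```text
clock: 12.7
position: [0.5461, -0.1472, 0.0903]
ee_rot: [0.01, 3.141, 0.0]
force: [-0.2, -0.4, -1.9]
width: 0.347
gripper_force: 50.0
```

Run:
```python
from h import *
np.set_printoptions(precision=4,suppress=True)
p=arm.get_image("scene"); q=arm.get_image("wrist")
s=arm.observe(); print(s["position"],R.from_rotvec(s["ee_rot"]).as_matrix(),s["clock"],s["force"],s["ft_torque"])
```

```text
[ 0.5459 -0.1485  0.0903] [[-1.      0.0076  0.0002]
 [ 0.0076  1.     -0.0006]
 [-0.0002 -0.0006 -1.    ]] 12.8 [ 0.1858 -0.2474 -1.2559] [-0.0076  0.0685 -0.107 ]
```

Emit:
{"method": "carry_out", "body": {
  "claw": [2,2,2,2,2,2,2,2,2,2],
  "delta_pos": [
    [0,0.6,-0.03],
    [0,0.6,0],
    [0,0.4,0],
    [0,0.3,0],
    [0,0.2,0],
    [0,0.2,0],
    [0,0.2,0],
    [0,0.2,0],
    [0,0.2,0],
    [0,0.2,0]
  ],
  "angular": [
    [0,0,0],
    [0,0,0],
    [0,0,0],
    [0,0,0],
    [0,0,0],
    [0,0,0],
    [0,0,0],
    [0,0,0],
    [0,0,0],
    [0,0,0]
  ]
}}

```text
clock: 13.8
position: [0.5462, -0.1165, 0.0905]
ee_rot: [0.011, 3.142, 0.0]
force: [-0.3, -0.3, -1.3]
width: 0.347
gripper_force: 50.0
```

Emit:
{"method": "carry_out", "body": {
  "claw": [2,2,2,2,2,2,2,2,2,2],
  "delta_pos": [
    [0,0.2,0],
    [0,0.3,0],
    [0,0.4,0],
    [0,0.5,0],
    [0,0.5,0],
    [0,0.5,0],
    [0,0.5,0],
    [0,0.5,0],
    [0,0.4,0],
    [0,0.2,0]
  ],
  "angular": [
    [0,0,0],
    [0,0,0],
    [0,0,0],
    [0,0,0],
    [0,0,0],
    [0,0,0],
    [0,0,0],
    [0,0,0],
    [0,0,0],
    [0,0,0]
  ]
}}

```text
clock: 14.8
position: [0.5465, -0.076, 0.0905]
ee_rot: [-0.01, -3.142, -0.0]
force: [0.4, -0.0, -1.1]
width: 0.34
gripper_force: 50.0
```

Run:
```python
from h import *
np.set_printoptions(precision=4,suppress=True)
p=arm.get_image("scene")
s=arm.observe(); print(s["position"],R.from_rotvec(s["ee_rot"]).as_matrix(),s["clock"],s["force"],s["ft_torque"])
cv2.imwrite("pics/h.png",cv2.resize(p["frame"][140:240,240:370,::-1],(780,600),interpolation=cv2.INTER_CUBIC))
```

```text
[ 0.5465 -0.0759  0.0905] [[-1.      0.0063 -0.    ]
 [ 0.0063  1.      0.0003]
 [ 0.      0.0003 -1.    ]] 14.85 [ 0.0166  0.2593 -1.7803] [ 0.0357  0.0289 -0.0197]
```

View pics/h.png

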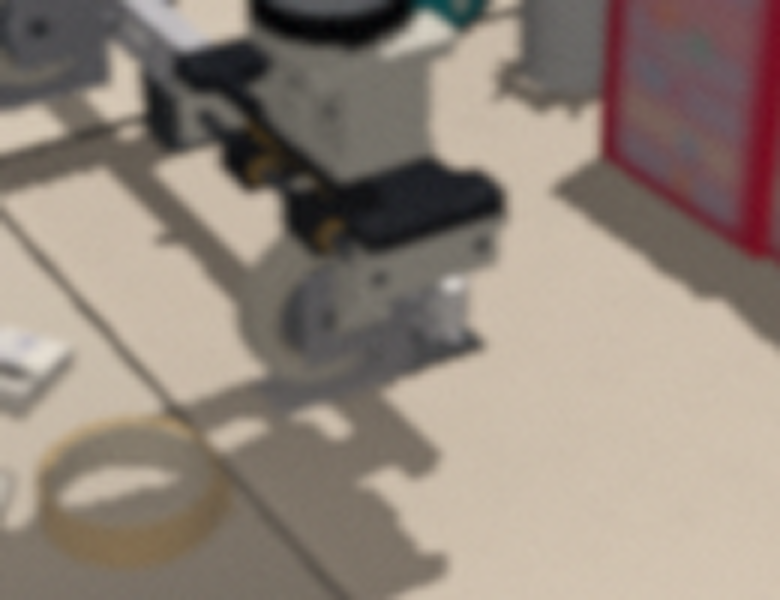

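The scene picture shows the rear of the white glide at the rail's mouth, crop (455,290), so it is entering cleanly. I'll slide on.

Emit:
{"method": "carry_out", "body": {
  "claw": [2,2,2,2,2,2,2,2,2,2,2,2,2,2,2],
  "delta_pos": [
    [0,0.3,0],
    [0,0.5,0],
    [0,0.5,0],
    [0,0.5,0],
    [0,0.5,0],
    [0,0.5,0],
    [0,0.5,0],
    [0,0.5,0],
    [0,0.5,0],
    [0,0.5,0],
    [0,0.5,0],
    [0,0.5,0],
    [0,0.5,0],
    [0,0.3,0],
    [0,0,0]
  ],
  "angular": [
    [0,0,0],
    [0,0,0],
    [0,0,0],
    [0,0,0],
    [0,0,0],
    [0,0,0],
    [0,0,0],
    [0,0,0],
    [0,0,0],
    [0,0,0],
    [0,0,0],
    [0,0,0],
    [0,0,0],
    [0,0,0],
    [0,0,0]
  ]
}}

```text
clock: 16.35
position: [0.5469, -0.01, 0.0905]
ee_rot: [0.01, 3.142, 0.0]
force: [-1.1, 0.5, -1.5]
width: 0.346
gripper_force: 50.0
```

Emit:
{"method": "carry_out", "body": {
  "claw": [2,2,2,2,2,2,2,2],
  "delta_pos": [
    [0,0.2,0],
    [0,0.2,0],
    [0,0.2,0],
    [0,0.2,0],
    [0,0.2,0],
    [0,0.2,0],
    [0,0.2,0],
    [0,0.2,0]
  ],
  "angular": [
    [0,0,0],
    [0,0,0],
    [0,0,0],
    [0,0,0],
    [0,0,0],
    [0,0,0],
    [0,0,0],
    [0,0,0]
  ]
}}

```text
clock: 17.15
position: [0.547, 0.0055, 0.0905]
ee_rot: [0.011, 3.142, 0.0]
force: [0.1, -0.1, -1.4]
width: 0.345
gripper_force: 50.0
```

Emit:
{"method": "carry_out", "body": {
  "claw": [2,2,2,2,2,2],
  "delta_pos": [
    [0,0.2,0],
    [0,0.2,0],
    [0,0.2,0],
    [0,0.2,0],
    [0,0.2,0],
    [0,0.2,0]
  ],
  "angular": [
    [0,0,0],
    [0,0,0],
    [0,0,0],
    [0,0,0],
    [0,0,0],
    [0,0,0]
  ]
}}

```text
clock: 17.75
position: [0.5471, 0.0175, 0.0905]
ee_rot: [0.011, 3.142, 0.0]
force: [0.2, 0.1, -1.3]
width: 0.343
gripper_force: 50.0
```

Still free at 176 mm. I'll go on in short stretches.

Emit:
{"method": "carry_out", "body": {
  "claw": [2,2,2,2,2],
  "delta_pos": [
    [0,0.15,0],
    [0,0.15,0],
    [0,0.15,0],
    [0,0.15,0],
    [0,0.1,0]
  ],
  "angular": [
    [0,0,0],
    [0,0,0],
    [0,0,0],
    [0,0,0],
    [0,0,0]
  ]
}}

```text
clock: 18.25
position: [0.5471, 0.0245, 0.0905]
ee_rot: [-0.011, -3.142, -0.0]
force: [-0.7, -0.1, -1.5]
width: 0.342
gripper_force: 50.0
```

Emit:
{"method": "carry_out", "body": {
  "claw": [2,2,2,2,2],
  "delta_pos": [
    [0,0.15,0],
    [0,0.15,0],
    [0,0.15,0],
    [0,0.15,0],
    [0,0.1,0]
  ],
  "angular": [
    [0,0,0],
    [0,0,0],
    [0,0,0],
    [0,0,0],
    [0,0,0]
  ]
}}

```text
clock: 18.75
position: [0.5472, 0.0316, 0.0905]
ee_rot: [0.011, 3.142, 0.0]
force: [-0.8, 0.5, -1.3]
width: 0.345
gripper_force: 50.0
```

Emit:
{"method": "carry_out", "body": {
  "claw": [2,2,2,2,2],
  "delta_pos": [
    [0,0.15,0],
    [0,0.15,0],
    [0,0.15,0],
    [0,0.15,0],
    [0,0.1,0]
  ],
  "angular": [
    [0,0,0],
    [0,0,0],
    [0,0,0],
    [0,0,0],
    [0,0,0]
  ]
}}

```text
clock: 19.25
position: [0.5472, 0.0386, 0.0905]
ee_rot: [-0.011, -3.142, -0.0]
force: [0.6, -0.2, -2.1]
width: 0.344
gripper_force: 50.0
```

Emit:
{"method": "carry_out", "body": {
  "claw": [2,2,2,2,2],
  "delta_pos": [
    [0,0.15,0],
    [0,0.15,0],
    [0,0.15,0],
    [0,0.15,0],
    [0,0.1,0]
  ],
  "angular": [
    [0,0,0],
    [0,0,0],
    [0,0,0],
    [0,0,0],
    [0,0,0]
  ]
}}

```text
clock: 19.75
position: [0.5473, 0.0455, 0.0905]
ee_rot: [0.011, 3.142, 0.0]
force: [0.2, 0.5, -1.3]
width: 0.343
gripper_force: 50.0
```

Emit:
{"method": "carry_out", "body": {
  "claw": [2,2,2,2],
  "delta_pos": [
    [0,0.15,0],
    [0,0.15,0],
    [0,0.15,0],
    [0,0.1,0]
  ],
  "angular": [
    [0,0,0],
    [0,0,0],
    [0,0,0],
    [0,0,0]
  ]
}}

```text
clock: 20.15
position: [0.5473, 0.0511, 0.0905]
ee_rot: [0.011, 3.142, 0.0]
force: [-0.5, 0.7, -1.6]
width: 0.349
gripper_force: 50.0
```

Emit:
{"method": "carry_out", "body": {
  "claw": [2,2,2,2],
  "delta_pos": [
    [0,0.15,0],
    [0,0.15,0],
    [0,0.15,0],
    [0,0.1,0]
  ],
  "angular": [
    [0,0,0],
    [0,0,0],
    [0,0,0],
    [0,0,0]
  ]
}}

```text
clock: 20.55
position: [0.5474, 0.0566, 0.0905]
ee_rot: [0.011, 3.142, 0.0]
force: [-0.5, 0.4, -2.1]
width: 0.347
gripper_force: 50.0
```

Emit:
{"method": "carry_out", "body": {
  "claw": [2,2,2,2],
  "delta_pos": [
    [0,0.1,0],
    [0,0.1,0],
    [0,0.1,0],
    [0,0.1,0]
  ],
  "angular": [
    [0,0,0],
    [0,0,0],
    [0,0,0],
    [0,0,0]
  ]
}}

```text
clock: 20.95
position: [0.5474, 0.0605, 0.0906]
ee_rot: [0.011, 3.142, 0.0]
force: [-0.1, 0.9, -0.5]
width: 0.346
gripper_force: 50.0
```

Emit:
{"method": "carry_out", "body": {
  "claw": [2,2,2,2],
  "delta_pos": [
    [0,0.1,0],
    [0,0.1,0],
    [0,0.1,0],
    [0,0.1,0]
  ],
  "angular": [
    [0,0,0],
    [0,0,0],
    [0,0,0],
    [0,0,0]
  ]
}}

```text
clock: 21.35
position: [0.5475, 0.0632, 0.0907]
ee_rot: [0.013, 3.141, -0.002]
force: [-0.1, -5.3, -0.7]
width: 0.348
gripper_force: 50.0
```

Emit:
{"method": "carry_out", "body": {
  "claw": [2,2,2,2],
  "delta_pos": [
    [0,0.1,0],
    [0,0.1,0],
    [0,0.1,0],
    [0,0.1,0]
  ],
  "angular": [
    [0,0,0],
    [0,0,0],
    [0,0,0],
    [0,0,0]
  ]
}}

```text
clock: 21.75
position: [0.5471, 0.0659, 0.0903]
ee_rot: [-0.015, -3.141, 0.004]
force: [0.1, -8.8, -1.3]
width: 0.345
gripper_force: 50.0
```

Rollers met at about 221 mm in. The arm gives roughly 3.5 N/mm, so I'll push on gently.

Emit:
{"method": "carry_out", "body": {
  "claw": [2,2,2],
  "delta_pos": [
    [0,0.05,0],
    [0,0.05,0],
    [0,0,0]
  ],
  "angular": [
    [0,0,0],
    [0,0,0],
    [0,0,0]
  ]
}}

```text
clock: 22.05
position: [0.5471, 0.0681, 0.0903]
ee_rot: [-0.013, -3.141, 0.002]
force: [-0.6, -5.8, -2.9]
width: 0.351
gripper_force: 50.0
```

Emit:
{"method": "carry_out", "body": {
  "claw": [2,2,2],
  "delta_pos": [
    [0,0.05,0],
    [0,0.05,0],
    [0,0,0]
  ],
  "angular": [
    [0,0,0],
    [0,0,0],
    [0,0,0]
  ]
}}

```text
clock: 22.35
position: [0.5473, 0.071, 0.0904]
ee_rot: [-0.01, -3.141, -0.001]
force: [-0.1, -0.1, -2.4]
width: 0.344
gripper_force: 50.0
```

Emit:
{"method": "carry_out", "body": {
  "claw": [2,2,2,2],
  "delta_pos": [
    [0,0.1,0],
    [0,0.1,0],
    [0,0.05,0],
    [0,0,0]
  ],
  "angular": [
    [0,0,0],
    [0,0,0],
    [0,0,0],
    [0,0,0]
  ]
}}

```text
clock: 22.75
position: [0.5474, 0.0734, 0.0905]
ee_rot: [-0.01, -3.141, -0.001]
force: [-1.1, 0.5, -2.9]
width: 0.343
gripper_force: 50.0
```

Emit:
{"method": "carry_out", "body": {
  "claw": [2,2,2],
  "delta_pos": [
    [0,0.05,0],
    [0,0.05,0],
    [0,0,0]
  ],
  "angular": [
    [0,0,0],
    [0,0,0],
    [0,0,0]
  ]
}}

```text
clock: 23.05
position: [0.5474, 0.0742, 0.0905]
ee_rot: [-0.01, -3.141, -0.0]
force: [-1.2, 0.2, -1.8]
width: 0.344
gripper_force: 50.0
```

Emit:
{"method": "carry_out", "body": {
  "claw": [2,2,2,2],
  "delta_pos": [
    [0,0.1,0],
    [0,0.1,0],
    [0,0.05,0],
    [0,0,0]
  ],
  "angular": [
    [0,0,0],
    [0,0,0],
    [0,0,0],
    [0,0,0]
  ]
}}

```text
clock: 23.45
position: [0.5474, 0.0756, 0.0906]
ee_rot: [-0.012, -3.141, 0.001]
force: [-2.1, -4.3, 0.2]
width: 0.346
gripper_force: 50.0
```

Emit:
{"method": "carry_out", "body": {
  "claw": [2,2,2],
  "delta_pos": [
    [0,0.1,0],
    [0,0.1,0],
    [0,0,0]
  ],
  "angular": [
    [0,0,0],
    [0,0,0],
    [0,0,0]
  ]
}}

```text
clock: 23.75
position: [0.5474, 0.0765, 0.0905]
ee_rot: [-0.014, -3.141, 0.003]
force: [-2.8, -7.4, -0.3]
width: 0.346
gripper_force: 50.0
```

Emit:
{"method": "carry_out", "body": {
  "claw": [2,2,2],
  "delta_pos": [
    [0,0.1,0],
    [0,0.1,0],
    [0,0,0]
  ],
  "angular": [
    [0,0,0],
    [0,0,0],
    [0,0,0]
  ]
}}

```text
clock: 24.05
position: [0.5474, 0.0779, 0.0905]
ee_rot: [-0.015, -3.141, 0.004]
force: [-2.4, -9.8, -0.2]
width: 0.348
gripper_force: 50.0
```

Emit:
{"method": "carry_out", "body": {
  "claw": [2,2,2],
  "delta_pos": [
    [0,0.1,0],
    [0,0.05,0],
    [0,0,0]
  ],
  "angular": [
    [0,0,0],
    [0,0,0],
    [0,0,0]
  ]
}}

```text
clock: 24.35
position: [0.5474, 0.0789, 0.0905]
ee_rot: [-0.016, -3.141, 0.004]
force: [-2.1, -10.9, 0.0]
width: 0.346
gripper_force: 50.0
```

Emit:
{"method": "carry_out", "body": {
  "claw": [2,2,2],
  "delta_pos": [
    [0,0.1,0],
    [0,0.1,0],
    [0,0,0]
  ],
  "angular": [
    [0,0,0],
    [0,0,0],
    [0,0,0]
  ]
}}

```text
clock: 24.65
position: [0.5472, 0.0791, 0.0905]
ee_rot: [-0.019, -3.141, 0.007]
force: [-3.5, -15.4, 2.8]
width: 0.342
gripper_force: 50.1
```

Emit:
{"method": "carry_out", "body": {
  "claw": [2,2,2],
  "delta_pos": [
    [0,0.1,0],
    [0,0.05,0],
    [0,0,0]
  ],
  "angular": [
    [0,0,0],
    [0,0,0],
    [0,0,0]
  ]
}}

```text
clock: 24.95
position: [0.5471, 0.0793, 0.0906]
ee_rot: [-0.021, -3.141, 0.008]
force: [-3.7, -19.5, 3.2]
width: 0.342
gripper_force: 50.1
```

It came up firm at y = 0.079 with 19.5 N. I'll relax and then let go.

Emit:
{"method": "carry_out", "body": {
  "claw": [2,2,2,2,2,2],
  "delta_pos": [
    [0,-0.1,0],
    [0,-0.1,0],
    [0,-0.1,0],
    [0,-0.1,0],
    [0,-0.1,0],
    [0,0,0]
  ],
  "angular": [
    [0,0,0],
    [0,0,0],
    [0,0,0],
    [0,0,0],
    [0,0,0],
    [0,0,0]
  ]
}}

```text
clock: 25.55
position: [0.5474, 0.0777, 0.0905]
ee_rot: [-0.016, -3.141, 0.004]
force: [-1.4, -9.3, -0.5]
width: 0.347
gripper_force: 50.0
```

Emit:
{"method": "carry_out", "body": {
  "claw": [2,2,2,2],
  "delta_pos": [
    [0,-0.1,0],
    [0,-0.1,0],
    [0,0,0],
    [0,0,0]
  ],
  "angular": [
    [0,0,0],
    [0,0,0],
    [0,0,0],
    [0,0,0]
  ]
}}

```text
clock: 25.95
position: [0.5475, 0.0764, 0.0905]
ee_rot: [0.014, 3.142, -0.003]
force: [-0.9, -7.3, -1.3]
width: 0.344
gripper_force: 50.0
```

Emit:
{"method": "carry_out", "body": {
  "claw": [2,2,2,2],
  "delta_pos": [
    [0,-0.1,0],
    [0,-0.1,0],
    [0,0,0],
    [0,0,0]
  ],
  "angular": [
    [0,0,0],
    [0,0,0],
    [0,0,0],
    [0,0,0]
  ]
}}

```text
clock: 26.35
position: [0.5476, 0.0757, 0.0906]
ee_rot: [0.012, 3.141, -0.001]
force: [-1.1, -5.2, -1.4]
width: 0.345
gripper_force: 50.0
```

Emit:
{"method": "carry_out", "body": {
  "claw": [2,2,2,2],
  "delta_pos": [
    [0,-0.1,0],
    [0,0,0],
    [0,0,0],
    [0,0,0]
  ],
  "angular": [
    [0,0,0],
    [0,0,0],
    [0,0,0],
    [0,0,0]
  ]
}}

```text
clock: 26.75
position: [0.5477, 0.0755, 0.0906]
ee_rot: [0.011, 3.141, 0.0]
force: [0.7, -2.8, -1.3]
width: 0.343
gripper_force: 50.0
```

Emit:
{"method": "carry_out", "body": {
  "claw": [2,2,2,2],
  "delta_pos": [
    [0,-0.1,0],
    [0,0,0],
    [0,0,0],
    [0,0,0]
  ],
  "angular": [
    [0,0,0],
    [0,0,0],
    [0,0,0],
    [0,0,0]
  ]
}}

```text
clock: 27.15
position: [0.5478, 0.0751, 0.0906]
ee_rot: [0.01, 3.141, 0.001]
force: [1.1, 1.8, -2.0]
width: 0.347
gripper_force: 50.0
```

Emit:
{"method": "carry_out", "body": {
  "claw": [3,3.3,3.6,4,4.5,5.2,6,7,8,9,9.18,9.18,9.18],
  "delta_pos": [
    [0,0,0],
    [0,0,0],
    [0,0,0],
    [0,0,0],
    [0,0,0],
    [0,0,0],
    [0,0,0],
    [0,0,0],
    [0,0,0],
    [0,0,0],
    [0,0,0],
    [0,0,0],
    [0,0,0]
  ],
  "angular": [
    [0,0,0],
    [0,0,0],
    [0,0,0],
    [0,0,0],
    [0,0,0],
    [0,0,0],
    [0,0,0],
    [0,0,0],
    [0,0,0],
    [0,0,0],
    [0,0,0],
    [0,0,0],
    [0,0,0]
  ]
}}

```text
clock: 28.45
position: [0.5475, 0.0744, 0.0905]
ee_rot: [-0.011, -3.142, -0.0]
force: [0.4, -0.4, -0.3]
width: 0.998
gripper_force: 0.0
```

Emit:
{"method": "carry_out", "body": {
  "claw": [9.18,9.18,9.18,9.18,9.18,9.18,9.18,9.18,9.18,9.18,9.18],
  "delta_pos": [
    [0,0,-0.7],
    [0,0,-1.5],
    [0,0,-2],
    [0,0,-2.5],
    [0,0,-2.5],
    [0,0,-2.5],
    [0,0,-2.5],
    [0,0,-2.5],
    [0,0,-2],
    [0,0,-1],
    [0,0,0]
  ],
  "angular": [
    [0,0,0],
    [0,0,0],
    [0,0,0],
    [0,0,0],
    [0,0,0],
    [0,0,0],
    [0,0,0],
    [0,0,0],
    [0,0,0],
    [0,0,0],
    [0,0,0]
  ]
}}

```text
clock: 29.55
position: [0.5481, 0.0743, 0.2889]
ee_rot: [0.011, 3.139, 0.001]
force: [-0.5, 0.3, -0.5]
width: 1.001
gripper_force: 0.0
```

Run:
```python
from h import *
p=arm.get_image("scene"); s=arm.observe(); print(s["position"],s["clock"],s["force"])
for l in("glide","carrier","label_roll","spare_tape","label_bundle"):
    for r in arm.place_of(l,p)[:2]: print(l,r["conf"],onz(p,r["centre"],{"glide":.092,"carrier":.05}.get(l,0)))
cv2.imwrite("pics/i.png",cv2.resize(p["frame"][100:280,200:440,::-1],(800,600),interpolation=cv2.INTER_CUBIC))
```

```text
[0.54750881 0.0743986  0.28761508] 29.6 [-0.45696171  0.46571157 -0.09741404]
glide 0.6 [0.59998119 0.07034921 0.092     ]
carrier 0.71 [0.53338274 0.0759895  0.05      ]
label_roll 0.64 [ 6.70192822e-01 -4.40538707e-01  1.11022302e-16]
spare_tape 0.75 [ 0.44148576 -0.05248665  0.        ]
label_bundle 0.69 [0.42220777 0.0960516  0.        ]
```

View pics/i.png

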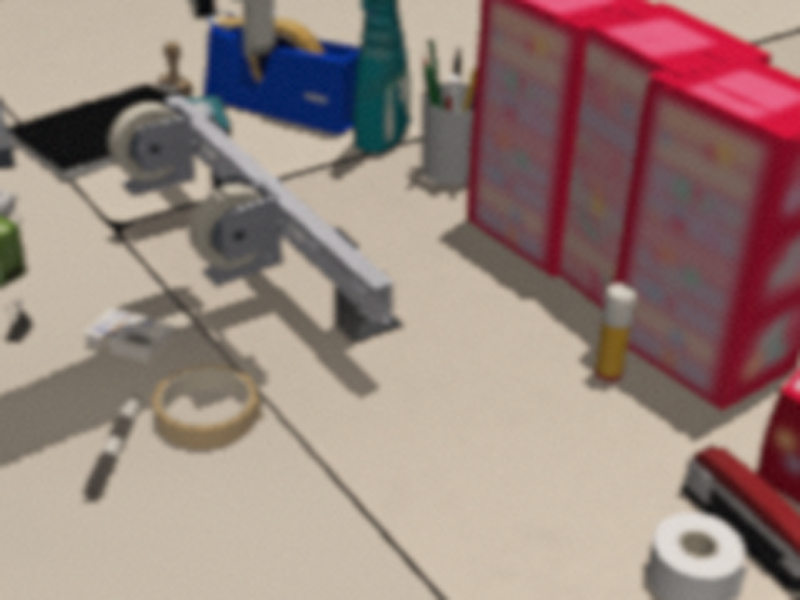

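The picture shows the carrier hanging level in the rail at crop (240,235), like the parked one at (155,145). The bystanders are where they were. I'm handing in.

```bash
python3 -c "
from cell import arm; print(arm.sign_off())"
```

```text
the job is handed in; nothing more can be done
None
```

The carrier is threaded into the rail, snapped into the catch (about 20 N peak push as it came up firm), hanging by itself with the bystanders unmoved in the last picture; I handed the job in at about 30 s, and the judge's result was not shown.

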